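Set the camera iris on a goods-inspection bench

ROBOT

A 6-joint arm with a two-finger parallel gripper is mounted at the origin on the work surface. World frame = base frame: x ahead of the robot, y to its left, z up, the work surface at z = 0. Lengths are in m, angles in rad, forces in N, time in s.
With the tool pointing down it reaches from about 0.375 to 0.825 m from the base axis. Payload 5.5 kg.
Tool frame: the origin (TCP) lies at the very end of the fingers, on their centre line; the grasp point (between the pads) lies ctrl.hold_point_z behind it (ctrl.hold_point_z is the distance from the TCP to the grasp point, in m); z points along the fingers, x is the direction in which the jaws open and shut, and the axes are right-handed (so a half turn about z gives the same grasp; the last joint's range is limited). The gripper opens to 85 mm and grips with 20 to 120 N. Pads are 22 mm wide; open, the fingers measure 114 mm over their backs; the gripper's body (76 mm by 85 mm) begins 54 mm behind the grasp point. The pads swing forward as they close: fully open they stand 13 mm farther back than shut.
Start: joints at [-1.335, 0.314, -0.047, 1.21, 0, 1.571], TCP at [0.14, -0.583, 0.207] pointing down, gripper open.
Joint ranges: [-2.67, 2.67], [-0.69, 1.73], [-1.03, 1.25], [-2.08, 2.16], [-1.42, 1.45], [-3.14, 3.14]. Speed limits (rad/s): [2.39, 2.39, 3.01, 3.14, 3.14, 3.14].

INTERFACE

Orientations are given as [roll, pitch, yaw] about the fixed x, y, z axes, in that order (R = Rz(yaw) Ry(pitch) Rx(roll)).
In Python, from bench import monitor, grab_frame, job, ctrl gives the robot as it stands. The module is installed in compiled form; this text tells all that it offers.
- The arm moves only by the tool jog_arm, never from a script. Its arguments are lists of equal length, an entry for each row: "translation": the shift along the tool's x, y, z normalised to -1 to 1, where 1 is 1000 mm, a list of three; "rot": the turn, a rotation vector about the tool's x, y, z normalised to -1 to 1, where 1 is 45 degrees, a list of three; "gripper": the closure, from 0 (fully open) to 1 (shut). A call has 1 to 20 rows; each row is the pose to reach, as a shift and turn from the pose commanded when the call began, along the tool's axes at that moment; what a row does not reach only later rows make up. A row lasts 1/12 s, in which the tool goes at most 41.7 mm and 7.16 degrees, less where a joint would pass 70% of its speed; a pose out of reach is approached as far as the arm can. A call with a number of a shift or a turn outside -1 to 1 is refused whole. A call with a gripper value outside its range is refused whole. The fingers move at their own pace and stop on an object; "force" is the grip in N (left out, the last holds). Time passes only in rows, so rows that repeat a pose let the fingers close. It gives the time, the measured TCP pose, the force and the opening at its end, in the units of the state.
- monitor.state(): the state, without advancing time (a new reading comes with each control period).
- grab_frame(name): name is "side" or "top"; returns a dict with "frame" (400x640x3 uint8, blue, green, red), "mtx" (3x3 intrinsics, pixels), "camera_from_world" (4x4, takes a point from world to camera coordinates). Camera axes: x right, y up, looking along -z (the intrinsics and any distortion apply to the point x, -y, -z); pixel columns grow to the right and rows downward; lengths in m; the calibration is good to about 2 mm. A picture is of the moment at which its call begins. There is no depth.
- job.close_job(): hands the job in, once; it reports no verdict.
The state is a dict: "t": time; "joint_positions": joint angles; "qvel": joint speeds; "joint_torque": joint torques, N m; "ee_pos": TCP position; "tool_rot": TCP orientation; "wrist_force": force on the tool from outside, world axes, zero at the start; "moment": the same for the moment, N m; "grip_width": finger opening in m.
Only numpy, scipy, OpenCV 4.12 (cv2) and the standard library are available. Lean on these libraries where they do the work, as an engineer would, in place of code of your own. Each camera call takes 0.05 s, during which the arm holds its last target. There are 200 camera calls.

TASK

Get the larger of the two camera heads ready and take its picture: push the pin of its iris lever gently round with your fingertips until the lever lies centred over the second-largest white dot of its scale, and only then press the grey button on the white control box fully down and let it come up. The camera heads stand loose: do not grip, lift or shift them, leave the smaller head's lever as it is set, and leave everything else where it stands.

Things in the scene. Friction and masses are not known exactly. Their poses are not given: they have to be found in the camera images.
- wide_head: The larger camera head: a grey upright drum with a lens looking straight up, drum 136 mm across, base flange 152 mm across, top face 60 mm above the table. 2.4 kg, standing loose on the table. Origin: on the drum's axis, at the table. Its scale of five white dots lies on the black top face, 56 mm from the axis, in the sector towards the head's own -x.
- wide_iris (a joint): Angle of the larger head's iris ring and lever, rad, 0 to 1.5 between stops, growing anticlockwise seen from above. At 0 the lever points 2.392 rad anticlockwise from the head's +x. Dots 4, 5.6, 7.6, 10, 14 mm across lie at 0.05, 0.40, 0.75, 1.10, 1.45. Starts between 0 and 0.7. Dry friction (about 2 N at the pin turns it), no spring: stays where left.
- wide_pin (a point): Top centre of the upright steel pin at the outer end of the larger head's iris lever: 10 mm across, 85 mm from the drum's axis, from 66 to 110 mm above the table. The flat lever arm, 6 mm wide, runs radially from it over the dots to the ring, its top 71 mm above the table; the arm's centre line is the pointer.
- wide_mark (a point): Centre of the second-largest dot (10 mm across) of the larger head's scale, on the top face 60 mm above the table, 56 mm from the drum's axis.
- close_head: The smaller camera head, same make-up: drum 100 mm across, flange 116 mm, top face 60 mm above the table, 1.6 kg, loose. Origin on its axis at the table. Must stay as it is.
- close_pin (a point): Top centre of the smaller head's lever pin, 66 mm from its drum's axis, 110 mm above the table. Must stay as it is.
- capture_top (a point): Centre of the top of the round grey capture button, 34 mm across, when up. It stands in a black housing on a white control box (100 x 80 x 50 mm high, fixed to the table); the top is about 74 mm above the table. Of its neighbours only the camera heads' pins are taller.
- capture (a joint): Travel of the capture button in m: 0 up, 0.008 fully down (about 5 N). Springs back. Counts as pressed beyond 0.006.
- tape_roll: Bystander, loose: roll of brown tape lying flat, 96 mm across, 48 mm high. Origin at its underside's centre.
- marker: Bystander, loose: black marker pen lying down, about 144 mm long, 14 mm thick. Origin at its underside's centre.
- screwdriver: Bystander, loose: screwdriver with black handle lying down, 170 mm long. Origin at its underside's centre.
- carton: Bystander, loose: small closed cardboard box, 90 x 110 x 70 mm high. Origin at its underside's centre.
- jar: Bystander, loose: small jar with black lid, 48 mm across, 65 mm high. Origin at its underside's centre.
- mug: Bystander, loose: white mug, 80 mm across, 90 mm high. Origin at its underside's centre.
- bracket: Bystander, loose: L-shaped aluminium bracket, 70 x 40 mm, 50 mm high. Origin at its underside's centre.
Not all that is in view belongs to the job. What is shaped like the wide_head but orange or yellow is not meant.

How it is judged:
By the outcome, as a careful person would: the job done as asked, in the order asked, and still so for the second after the job is handed in, with the robot touching nothing.
It also fails if it takes over 51 s, if anything falls off the work surface, if the arm or the gripper's body presses on something with over 40 N, if the wrist force passes 120 N, or if a joint passes its speed limit or range.

## Working session

There is one attempt and no reset: what is moved stays moved. The work goes in short steps, Python scripts to look and compute and a tool call to move; the robot and the scene stay as the last step left them, time stands still between calls to the robot, and variables do not carry over. Pictures are saved under pics/ and viewed, about 8 in all and at most 12, crops included, and the job is handed in when it is done.

Besides the shell and the picture viewer there is one more tool, called as name(argument=value, ...) on one line, values as JSON. jog_arm: Moves the arm, as the interface text tells. Scaled input: -1 to 1 covers 1000 mm each way for a shift and 45 degrees each way for a turn. Its arguments: {"type":"object","properties":{"translation":{"type":"array","items":{"type":"array","items":{"type":"number","minimum":-1,"maximum":1}}},"rot":{"type":"array","items":{"type":"array","items":{"type":"number","minimum":-1,"maximum":1}}},"gripper":{"type":"array","items":{"type":"number"}},"force":{"type":"number"}},"required":["translation","rot","gripper"]}

```bash
mkdir -p pics; cat > h.py <<'E'
import numpy as np, cv2
from bench import monitor, grab_frame, job, ctrl
def shot(n,f):
    d=grab_frame(n); cv2.imwrite(f'pics/{f}.png',d['frame']); np.savez(f'pics/{f}.npz',K=d['mtx'],T=d['camera_from_world']); return d
def load(f):
    z=np.load(f'pics/{f}.npz'); return z['K'],z['T']
def proj(f,p):
    K,T=load(f); c=T[:3,:3]@np.array(p)+T[:3,3]; u=K@np.array([c[0],-c[1],-c[2]]); return u[:2]/u[2]
def back(f,uv,z):
    K,T=load(f); r=np.linalg.solve(K,[uv[0],uv[1],1]); r=np.array([r[0],-r[1],-r[2]]); R=T[:3,:3]; o=-R.T@T[:3,3]; d=R.T@r
    return o+d*(z-o[2])/d[2]
def crop(f,x0,y0,x1,y1,s,out):
    im=cv2.imread(f'pics/{f}.png')[y0:y1,x0:x1]; cv2.imwrite(f'pics/{out}.png',cv2.resize(im,None,fx=s,fy=s,interpolation=cv2.INTER_CUBIC))
E
python3 - <<'E'
from h import *
shot('top','t0');shot('side','s0');print(monitor.state(),ctrl.hold_point_z)
for f in('t0','s0'):
  K,T=load(f);print(K,-T[:3,:3].T@T[:3,3])
E
```

```text
{'t': 0.1, 'joint_positions': array([-1.33498498e+00,  3.14153419e-01, -4.79645578e-02,  1.21020414e+00,
       -3.07458317e-06,  1.57080135e+00]), 'qvel': array([ 2.64579683e-05, -9.36294420e-04,  1.89919540e-03, -7.57865105e-04,
       -8.25546005e-04,  5.42051534e-04]), 'joint_torque': array([ 1.75795172e-03, -5.40765917e+01,  3.40541160e+01,  1.12255826e-02,
        2.00068362e-04,  3.06540414e-06]), 'ee_pos': array([ 0.14004907, -0.5828583 ,  0.20592831]), 'tool_rot': array([ 3.14158957e+00,  1.52579008e-03, -1.33499000e+00]), 'wrist_force': array([-1.16610558, -0.32733369,  1.15815374]), 'moment': array([-0.00152449,  0.02856853,  0.02028948]), 'grip_width': 0.08515318860054198} 0.0187
[[365.21145051   0.         319.73965142]
 [  0.         365.21145051 195.33702183]
 [  0.           0.           1.        ]] [0.35269999 0.08163691 1.0622696 ]
[[448.4896325    0.         323.57934577]
 [  0.         448.4896325  206.3743804 ]
 [  0.           0.           1.        ]] [0.06148253 0.9001835  0.86350702]
```

View pics/t0.png

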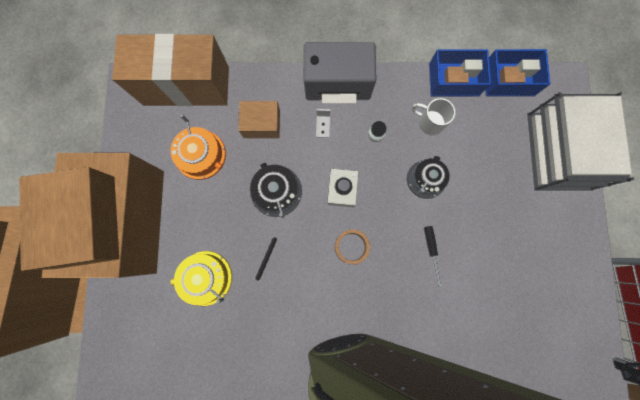

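View pics/s0.png

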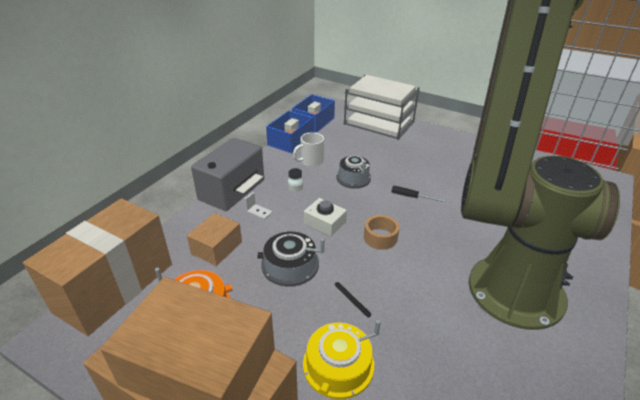

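The top view shows wide_head at about (276,189), the control box at (343,187) and close_head at (429,177). The yellow and orange ones are decoys. Next I'll enlarge the wide head and the box.

```bash
python3 - <<'E'
from h import *
crop('t0',240,150,370,230,6,'t0c'); crop('s0',240,190,360,290,6,'s0c')
E
```

```text
(no output)
```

View pics/t0c.png

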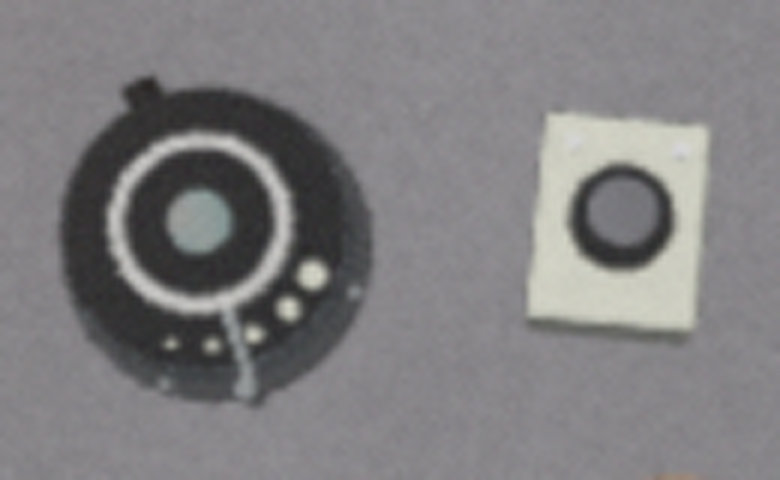

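View pics/s0c.png

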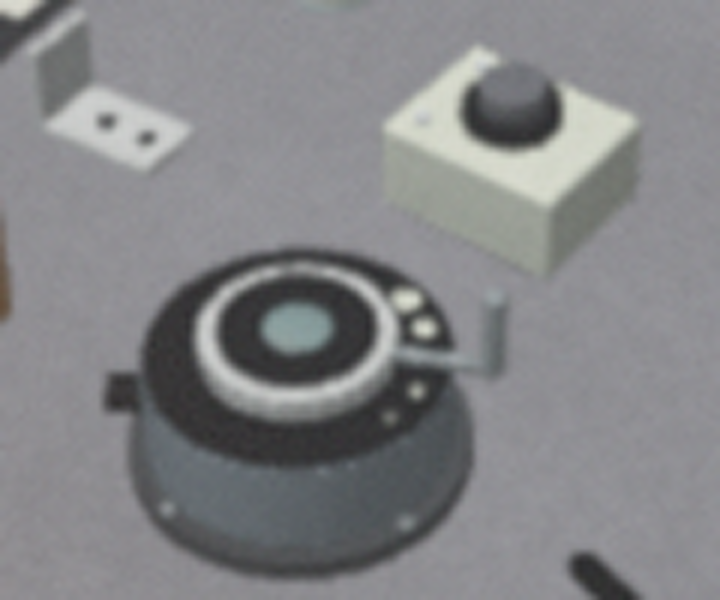

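The top crop shows the five dots at (171,344), (211,346), (254,334), (289,309) and (313,275), with the lever between dots 2 and 3 or over dot 3. The button top is at (623,211). In the side crop the pin top is at (496,294). I'll fit both views.

```bash
cat > fit.py <<'E'
from h import *
from scipy.optimize import least_squares
def px(x,y,x0,y0,s): return np.array([(x+.5)/s-.5+x0,(y+.5)/s-.5+y0])
A=[.05,.40,.75,1.10,1.45]
tp=[(171,344),(211,346),(254,334),(289,309),(313,275)]
sp={0:(390,417),1:(417,391),3:(424,328),4:(407,299)}
obs=[('t0',px(*p,240,150,6),i) for i,p in enumerate(tp)]+[('s0',px(*p,240,190,6),i) for i,p in sp.items()]
def dot(p,a,r=.056,z=.06):
    t=p[2]+2.392+a; return [p[0]+r*np.cos(t),p[1]+r*np.sin(t),z]
def fit(obs):
    res=lambda p:np.concatenate([proj(f,dot(p,A[i]))-q for f,q,i in obs])
    return least_squares(res,[*back('t0',px(200,225,240,150,6),.06)[:2],0.]),res
E
python3 - <<'E'
from fit import *
for y in (0,1.5,3,-1.5):
  pass
for o in (obs[:5],obs[5:],obs):
  best=None
  f=lambda p:np.concatenate([proj(a,dot(p,A[i]))-q for a,q,i in o])
  s=min((least_squares(f,[*back('t0',px(200,225,240,150,6),.06)[:2],y]) for y in(0,1.5,3,-1.5)),key=lambda s:s.cost)
  print(s.x.round(4),s.cost.round(3))
p=s.x; f=lambda p:0
# lever from pin top
st=px(496,294,240,190,6); P=back('s0',st,.110)
print('pin side',P,np.hypot(*(P[:2]-p[:2])),(np.arctan2(*(P[:2]-p[:2])[::-1])-p[2]-2.392)%(2*np.pi))
for z,q in((.071,(238,352)),(.071,(230,320)),(.071,(245,385)),(.11,(258,400)),(.11,(247,393))):
  P=back('t0',px(*q,240,150,6),z);print('top',P.round(4),np.hypot(*(P[:2]-p[:2])),(np.arctan2(*(P[:2]-p[:2])[::-1])-p[2]-2.392)%(2*np.pi))
print('btn',back('t0',px(623,211,240,150,6),.074),back('s0',px(515,85,240,190,6),.074))
for a in(.5,.6,.7):
  for v,x0,y0 in(('t0',240,150),('s0',240,190)):
    print(a,v,[(((proj(v,dot(p,a,.085,z))-[x0,y0]+.5)*6-.5).round(0)) for z in(.071,.11)])
print('box corners',[back('t0',px(*q,240,150,6),.05)[:2].round(3) for q in((546,113),(710,127),(693,328),(529,318))])
for n,q in dict(mug=(436,117),jar=(378,131),brk=(323,124),close=(431,176),tape=(352,247),marker=(266,258)).items(): print(n,back('t0',q,.05)[:2].round(3))
E
```

```text
[0.5375 0.2158 0.4572] 0.093
[0.5375 0.2124 0.4498] 0.045
[0.5373 0.2145 0.4529] 1.249
pin side [0.45651991 0.18540016 0.11      ] 0.08585233649451386 0.6420801396827027
top [0.4777 0.1969 0.071 ] 0.062151321256375076 0.5835707421687033
top [0.4924 0.2008 0.071 ] 0.04691303384210499 0.5918762376363702
top [0.4626 0.1934 0.071 ] 0.07763716532188508 0.5713917165353006
top [0.4517 0.1832 0.11  ] 0.09114851576111721 0.6466994683198379
top [0.4547 0.1881 0.11  ] 0.08667547595950355 0.6061463035648309
btn [0.54262182 0.0209947  0.074     ] [0.54001899 0.02020235 0.074     ]
0.5 t0 [array([236., 404.]), array([226., 395.])]
0.5 s0 [array([485., 382.]), array([487., 313.])]
0.6 t0 [array([254., 399.]), array([245., 390.])]
0.6 s0 [array([491., 368.]), array([492., 300.])]
0.7 t0 [array([272., 393.]), array([263., 383.])]
0.7 s0 [array([494., 354.]), array([496., 286.])]
box corners [array([0.594, 0.056]), array([ 0.588, -0.022]), array([ 0.492, -0.013]), array([0.496, 0.064])]
mug [ 0.748 -0.251]
jar [ 0.705 -0.082]
brk [0.727 0.077]
close [ 0.573 -0.228]
tape [ 0.373 -0.002]
marker [0.343 0.233]
```

jog_arm(translation=[[-0.342,-0.432,0],[-0.342,-0.432,0],[-0.342,-0.432,0],[-0.342,-0.432,0],[-0.342,-0.432,0],[-0.342,-0.432,0],[-0.342,-0.432,0],[-0.342,-0.432,0],[-0.342,-0.432,0],[-0.342,-0.432,0],[-0.342,-0.432,0],[-0.342,-0.432,0],[-0.342,-0.432,0],[-0.342,-0.432,0],[-0.342,-0.432,0],[-0.342,-0.432,0]], rot=[[0,0,-0.411],[0,0,-0.411],[0,0,-0.411],[0,0,-0.411],[0,0,-0.411],[0,0,-0.411],[0,0,-0.411],[0,0,-0.411],[0,0,-0.411],[0,0,-0.411],[0,0,-0.411],[0,0,-0.411],[0,0,-0.411],[0,0,-0.411],[0,0,-0.411],[0,0,-0.411]], gripper=[0.5,0.5,0.5,0.5,0.5,0.5,0.5,0.5,0.5,0.5,0.5,0.5,0.5,0.5,0.5,0.5], force=20)

```text
t: 1.43
ee_pos: [0.4799, -0.1498, 0.2063]
tool_rot: [3.14, 0.0, -1.011]
wrist_force: [-0.5, -0.2, -0.7]
grip_width: 0.0429
```

jog_arm(translation=[[-0.299,-0.158,0],[-0.299,-0.158,0],[-0.299,-0.158,0],[-0.299,-0.158,0],[-0.299,-0.158,0],[-0.299,-0.158,0],[-0.299,-0.158,0],[-0.299,-0.158,0],[-0.299,-0.158,0],[-0.299,-0.158,0],[-0.299,-0.158,0],[-0.299,-0.158,0],[-0.299,-0.158,0.07],[-0.299,-0.158,0.07],[-0.299,-0.158,0.07],[-0.299,-0.158,0.07]], rot=[[0,0,0],[0,0,0],[0,0,0],[0,0,0],[0,0,0],[0,0,0],[0,0,0],[0,0,0],[0,0,0],[0,0,0],[0,0,0],[0,0,0],[0,0,0],[0,0,0],[0,0,0],[0,0,0]], gripper=[0.5,0.5,0.5,0.5,0.5,0.5,0.5,0.5,0.5,0.5,0.5,0.5,0.5,0.5,0.5,0.5])

```text
t: 2.77
ee_pos: [0.4546, 0.1851, 0.1359]
tool_rot: [3.138, 0.0, -1.015]
wrist_force: [0.4, 0.3, 0.7]
grip_width: 0.0427
```

```bash
python3 - <<'E'
from h import *
shot('top','t1');shot('side','s1');s=monitor.state();print(s['t'],s['ee_pos'],s['wrist_force'],s['joint_positions'])
a=cv2.resize(cv2.imread('pics/t1.png')[130:250,220:350],None,fx=4,fy=4);b=cv2.resize(cv2.imread('pics/s1.png')[170:290,240:310],None,fx=4,fy=4)
cv2.imwrite('pics/m1.png',np.hstack([a,b]))
E
```

```text
2.8667 [0.4569882  0.18668278 0.13836218] [-0.09408691 -0.14626086 -0.47673954] [ 3.87895040e-01  1.54005832e-01 -4.11472083e-01  1.00361544e+00
 -1.06665050e-04  2.97273979e+00]
```

View pics/m1.png

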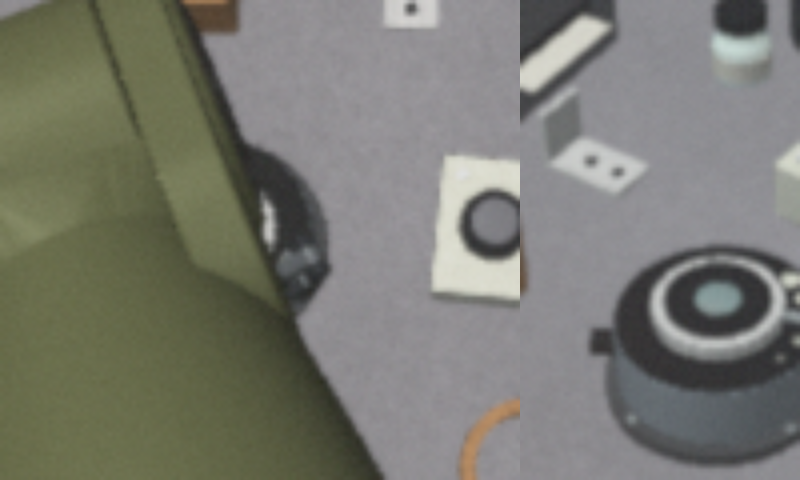

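The arm hides the head in the top view, and my side crop stopped short of the gripper. I'll recrop the same side picture.

```bash
python3 - <<'E'
from h import *
crop('s1',250,180,360,270,6,'s1c')
E
```

```text
(no output)
```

View pics/s1c.png

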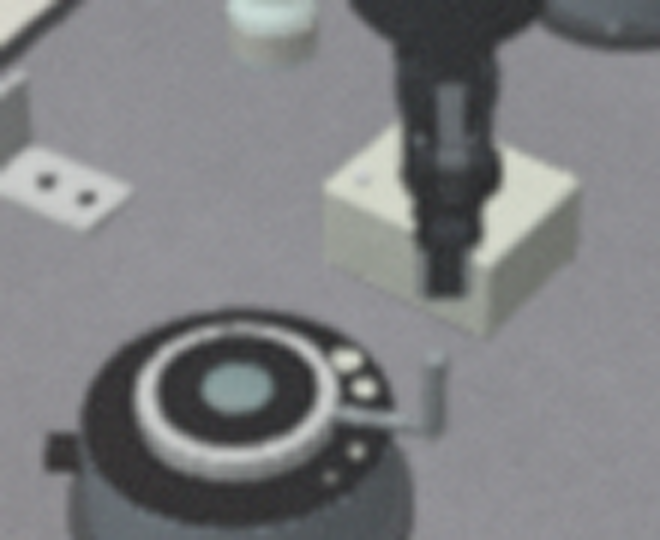

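The side view shows the near fingertip at (440,297), above and behind the pin top at (433,357), so the pin should go between the pads. I'll descend now.

jog_arm(translation=[[0,0,0.015],[0,0,0.03],[0,0,0.045],[0,0,0.057],[0,0,0.057],[0,0,0.057]], rot=[[0,0,0],[0,0,0],[0,0,0],[0,0,0],[0,0,0],[0,0,0]], gripper=[0.5,0.5,0.5,0.5,0.5,0.5])

```text
t: 3.37
ee_pos: [0.4567, 0.1874, 0.0811]
tool_rot: [-3.14, -0.0, -1.013]
wrist_force: [-0.9, 0.5, 0.8]
grip_width: 0.043
```

```bash
python3 - <<'E'
from h import *
shot('side','s2');s=monitor.state();print(s['t'],s['ee_pos'],s['tool_rot'],s['wrist_force'],s['grip_width'])
crop('s2',250,180,360,270,6,'s2c')
E
```

```text
3.4167 [0.45715568 0.18766798 0.08144911] [-3.13928749e+00 -4.34501118e-04 -1.01249736e+00] [-0.32798229  0.10120363  0.09793441] 0.04301360056064178
```

View pics/s2c.png

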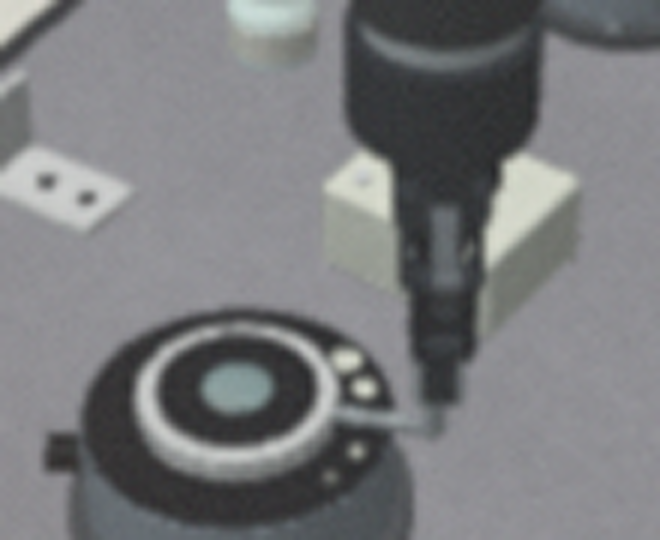

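The near finger hides the pin, with no contact force, so the pin is between the pads. Now I'll push slowly and stop short of the mark.

jog_arm(translation=[[0.005,0,0],[0.01,0,0],[0.013,0,0],[0.016,0,0],[0.019,0,0],[0.022,0,0],[0.025,0,0],[0.028,0,0],[0.031,0,0],[0.034,0,0],[0.037,0,0],[0.04,0,0],[0.043,0,0],[0.046,0,0],[0.048,0,0],[0.05,0,0],[0.052,0,0],[0.052,0,0],[0.052,0,0]], rot=[[0,0,0],[0,0,0],[0,0,0],[0,0,0],[0,0,0],[0,0,0],[0,0,0],[0,0,0],[0,0,0],[0,0,0],[0,0,0],[0,0,0],[0,0,0],[0,0,0],[0,0,0],[0,0,0],[0,0,0],[0,0,0],[0,0,0]], gripper=[0.5,0.5,0.5,0.5,0.5,0.5,0.5,0.5,0.5,0.5,0.5,0.5,0.5,0.5,0.5,0.5,0.5,0.5,0.5])

```text
t: 5.0
ee_pos: [0.4839, 0.1431, 0.0799]
tool_rot: [-3.141, -0.001, -1.012]
wrist_force: [0.0, 1.0, -0.2]
grip_width: 0.0429
```

```bash
python3 - <<'E'
from h import *
shot('side','s3');s=monitor.state();print(s['t'],s['ee_pos'],s['tool_rot'],s['wrist_force'],s['grip_width'])
crop('s3',275,220,345,270,10,'s3c')
E
```

```text
5.05 [0.48393862 0.14316973 0.07992591] [-3.14087821e+00 -7.58533124e-04 -1.01235684e+00] [-0.10209928  0.45542431  0.82814313] 0.04255229914193588
```

View pics/s3c.png

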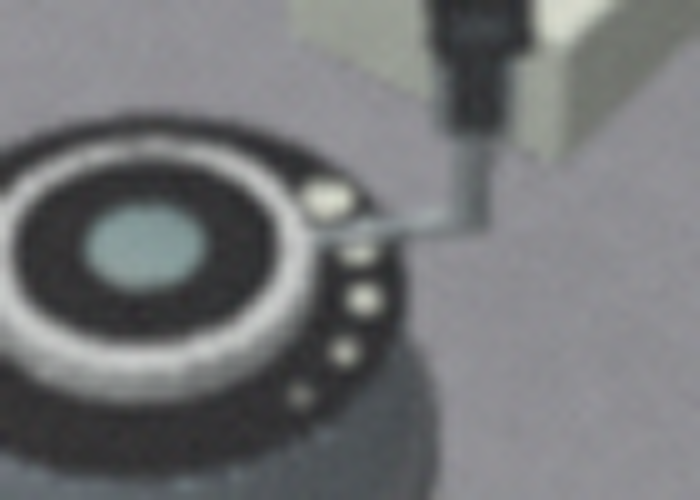

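The lever arm now crosses just above dot 4. In this crop the arm's centre line passes through about (345,234) and (430,224). I'll compare that with the model, allowing for parallax.

```bash
python3 - <<'E'
from fit import *
im=cv2.imread('pics/s3.png')
for p in([.5375,.2124,.4498],[.5373,.2145,.4529]):
  for a in(0.95,1.,1.05,1.1,1.15):
    c=lambda q:((q-[275,220]+.5)*10-.5).round(0)
    A1,B1=c(proj('s3',dot(p,a,.056,.0705))),c(proj('s3',dot(p,a,.078,.0705)))
    print(a,A1,B1,'y@400',np.interp(400,[A1[0],B1[0]],[A1[1],B1[1]]).round(1))
  print('dots',[c(proj('s3',dot(p,a))) for a in A])
# measured brightness centroid per column over drum/grey
g=cv2.resize(im[220:270,275:345],None,fx=10,fy=10,interpolation=cv2.INTER_CUBIC).max(2).astype(float)
for x in(325,335,385,395,405,415,425,435): 
  col=g[205:255,x]; print(x,[int(v) for v in col[::5]])
E
```

```text
0.95 [365. 239.] [450. 232.] y@400 236.1
1.0 [363. 231.] [448. 222.] y@400 227.1
1.05 [361. 224.] [445. 212.] y@400 218.4
1.1 [359. 217.] [441. 202.] y@400 209.5
1.15 [356. 210.] [436. 192.] y@400 200.1
dots [array([300., 396.]), array([345., 351.]), array([365., 299.]), array([359., 246.]), array([328., 200.])]
0.95 [361. 243.] [446. 236.] y@400 239.8
1.0 [360. 236.] [444. 226.] y@400 231.2
1.05 [358. 229.] [441. 216.] y@400 222.4
1.1 [355. 221.] [437. 206.] y@400 212.8
1.15 [352. 214.] [433. 196.] y@400 203.3
dots [array([297., 401.]), array([342., 356.]), array([362., 303.]), array([355., 251.]), array([324., 205.])]
325 [205, 191, 168, 142, 125, 131, 137, 129, 112, 93]
335 [201, 178, 150, 130, 121, 131, 137, 126, 108, 97]
385 [130, 124, 125, 136, 142, 134, 117, 101, 85, 75]
395 [141, 139, 139, 144, 141, 128, 110, 94, 81, 76]
405 [150, 151, 151, 151, 143, 126, 112, 111, 114, 115]
415 [154, 158, 159, 158, 150, 137, 128, 130, 137, 141]
425 [156, 162, 164, 162, 154, 140, 132, 136, 144, 147]
435 [154, 161, 163, 157, 145, 135, 130, 135, 143, 145]
```

jog_arm(translation=[[0.0015,0,0],[0.003,0,0],[0.004,0,0],[0.005,0,0],[0.0052,0,0],[0.0052,0,0],[0.0052,0,0],[0.0012,0,0],[-0.005,0,0],[-0.01,0,0],[-0.01,0,0],[-0.01,0,-0.04],[-0.01,0,-0.08],[-0.01,0,-0.12],[-0.01,0,-0.12],[-0.01,0,-0.12]], rot=[[0,0,0],[0,0,0],[0,0,0],[0,0,0],[0,0,0],[0,0,0],[0,0,0],[0,0,0],[0,0,0],[0,0,0],[0,0,0],[0,0,0],[0,0,0],[0,0,0],[0,0,0],[0,0,0]], gripper=[0.5,0.5,0.5,0.5,0.5,0.5,0.5,0.5,0.5,0.5,0.5,0.5,0.5,0.5,0.5,0.5])

```text
t: 6.38
ee_pos: [0.48, 0.1524, 0.2025]
tool_rot: [-3.136, -0.002, -1.012]
wrist_force: [-0.0, 0.2, -0.2]
grip_width: 0.0427
```

jog_arm(translation=[[0.144,0.018,0],[0.144,0.018,0],[0.144,0.018,0],[0.144,0.018,0],[0.144,0.018,0],[0.144,0.018,0],[0.144,0.018,0],[0.144,0.018,0],[0.144,0.018,0],[0.144,0.018,0]], rot=[[0,0,0],[0,0,0],[0,0,0],[0,0,0],[0,0,0],[0,0,0],[0,0,0],[0,0,0],[0,0,0],[0,0,0]], gripper=[1,1,1,1,1,1,1,1,1,1])

```text
t: 7.22
ee_pos: [0.5388, 0.021, 0.1997]
tool_rot: [3.142, 0.0, -1.011]
wrist_force: [-0.5, -0.3, -0.0]
grip_width: 0.0002
```

```bash
python3 - <<'E'
from h import *
shot('top','t4');shot('side','s4');s=monitor.state();print(s['t'],s['ee_pos'],s['wrist_force'],s['grip_width'])
a=cv2.resize(cv2.imread('pics/t4.png')[180:222,250:300],None,fx=8,fy=8,interpolation=cv2.INTER_CUBIC)
b=cv2.resize(cv2.imread('pics/s4.png')[220:262,275:325],None,fx=8,fy=8,interpolation=cv2.INTER_CUBIC)
cv2.imwrite('pics/m4.png',np.hstack([a,b]))
E
```

```text
7.3167 [0.5389713  0.02076936 0.19977687] [-0.67817099 -0.451402    0.36757401] 0.00042948451302013017
```

View pics/m4.png

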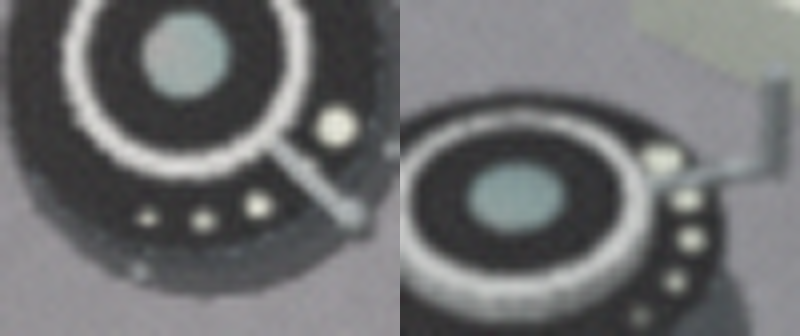

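Top view: the arm runs from (272,145) to (350,213) and hides dot 4. The other dots are at (148,217), (203,220), (259,205) and (336,127). I'll measure it numerically by rendering the predicted arm at several angles.

```bash
cat > meas.py <<'E'
from fit import *
from scipy.ndimage import map_coordinates
import sys
def measure(f,p0,win,amin=.9,amax=1.3,r0=.048,r1=.064):
    g=cv2.imread(f'pics/{f}.png').max(2).astype(float)
    # dot centroids (bright blobs on black) near predictions, excluding dot 4
    obs=[]
    for i in(0,1,2,4):
        q=proj(f,dot(p0,A[i])); h=4; x,y=np.round(q).astype(int); w=g[y-h:y+h+1,x-h:x+h+1]; w=np.clip(w-95,0,None)
        yy,xx=np.mgrid[-h:h+1,-h:h+1]; w=w*(np.hypot(xx,yy)<=h-.5*(i<2)); obs.append((i,np.array([x+(w*xx).sum()/w.sum(),y+(w*yy).sum()/w.sum()])))
    r=least_squares(lambda p:np.concatenate([proj(f,dot(p,A[i]))-q for i,q in obs]),p0); p=r.x
    aa=np.arange(amin,amax,.01); S=[]
    for a in aa:
        pts=np.array([proj(f,dot(p,a,rr,.0705)) for rr in np.linspace(r0,r1,12)]); S.append(map_coordinates(g,[pts[:,1],pts[:,0]],order=1).mean())
    print(f,p.round(4),'res',np.abs(r.fun).max().round(2)); print([(round(a,2),int(s)) for a,s in zip(aa,S)])
E
python3 - <<'E'
from meas import *
measure('t4',[.5375,.2158,.4572],0); measure('t4',[.5375,.2158,.4572],0,r0=.062,r1=.074)
measure('s4',[.5375,.2124,.4498],0,r0=.06,r1=.067);measure('s4',[.5375,.2124,.4498],0,r0=.066,r1=.08)
E
```

```text
t4 [0.5376 0.216  0.4585] res 0.1
[(np.float64(0.9), 56), (np.float64(0.91), 55), (np.float64(0.92), 55), (np.float64(0.93), 55), (np.float64(0.94), 56), (np.float64(0.95), 57), (np.float64(0.96), 58), (np.float64(0.97), 61), (np.float64(0.98), 65), (np.float64(0.99), 72), (np.float64(1.0), 81), (np.float64(1.01), 92), (np.float64(1.02), 106), (np.float64(1.03), 121), (np.float64(1.04), 134), (np.float64(1.05), 146), (np.float64(1.06), 155), (np.float64(1.07), 161), (np.float64(1.08), 165), (np.float64(1.09), 168), (np.float64(1.1), 169), (np.float64(1.11), 167), (np.float64(1.12), 162), (np.float64(1.13), 155), (np.float64(1.14), 146), (np.float64(1.15), 136), (np.float64(1.16), 124), (np.float64(1.17), 112), (np.float64(1.18), 101), (np.float64(1.19), 90), (np.float64(1.2), 81), (np.float64(1.21), 73), (np.float64(1.22), 67), (np.float64(1.23), 63), (np.float64(1.24), 60), (np.float64(1.25), 59), (np.float64(1.26), 60), (np.float64(1.27), 63), (np.float64(1.28), 67), (np.float64(1.29), 73)]
t4 [0.5376 0.216  0.4585] res 0.1
[(np.float64(0.9), 65), (np.float64(0.91), 65), (np.float6
[... 2267 characters left out ...]
), (np.float64(1.02), 130), (np.float64(1.03), 133), (np.float64(1.04), 137), (np.float64(1.05), 142), (np.float64(1.06), 145), (np.float64(1.07), 148), (np.float64(1.08), 150), (np.float64(1.09), 151), (np.float64(1.1), 152), (np.float64(1.11), 151), (np.float64(1.12), 150), (np.float64(1.13), 149), (np.float64(1.14), 148), (np.float64(1.15), 147), (np.float64(1.16), 146), (np.float64(1.17), 146), (np.float64(1.18), 146), (np.float64(1.19), 145), (np.float64(1.2), 145), (np.float64(1.21), 146), (np.float64(1.22), 146), (np.float64(1.23), 146), (np.float64(1.24), 146), (np.float64(1.25), 146), (np.float64(1.26), 146), (np.float64(1.27), 146), (np.float64(1.28), 147), (np.float64(1.29), 147)]
```

The lever reads 1.09 from the top view (target 1.10) and 1.08 to 1.10 from the side, and the head hasn't moved (under 0.5 mm). Next is the button press.

jog_arm(translation=[[0.001,-0.002,0.03],[0.001,-0.002,0.06],[0.001,-0.002,0.09],[0.001,-0.002,0.115],[0.001,-0.002,0.12],[0.001,-0.002,0.124],[0.001,-0.002,0.127],[0.001,-0.002,0.13],[0.001,-0.002,0.132],[0.001,-0.002,0.134],[0.001,-0.002,0.134],[0.001,-0.002,0.134]], rot=[[0,0,0],[0,0,0],[0,0,0],[0,0,0],[0,0,0],[0,0,0],[0,0,0],[0,0,0],[0,0,0],[0,0,0],[0,0,0],[0,0,0]], gripper=[1,1,1,1,1,1,1,1,1,1,1,1])

```text
t: 8.32
ee_pos: [0.5417, 0.0203, 0.0662]
tool_rot: [-3.141, -0.0, -1.012]
wrist_force: [-0.3, 0.2, 0.1]
grip_width: -0.0003
```

jog_arm(translation=[[0,0,0.001],[0,0,0.002],[0,0,0.002],[0,0,0.002]], rot=[[0,0,0],[0,0,0],[0,0,0],[0,0,0]], gripper=[1,1,1,1])

```text
t: 8.65
ee_pos: [0.5413, 0.0203, 0.0636]
tool_rot: [3.141, 0.0, -1.012]
wrist_force: [-0.4, 0.2, 0.3]
grip_width: -0.0001
```

```bash
python3 - <<'E'
from h import *
shot('side','s5');s=monitor.state();print(s['t'],s['ee_pos'],s['wrist_force'],s['moment'],s['joint_torque'])
crop('s5',290,180,360,240,9,'s5c')
E
```

```text
8.7 [0.54136328 0.02029327 0.06369442] [0.45328489 0.28433363 0.01980347] [ 0.02411543 -0.02276302 -0.05429576] [-4.30044183e-04 -4.92549562e+01  2.97369111e+01 -7.44055228e-05
  1.65230299e-04  4.79531550e-06]
```

View pics/s5c.png

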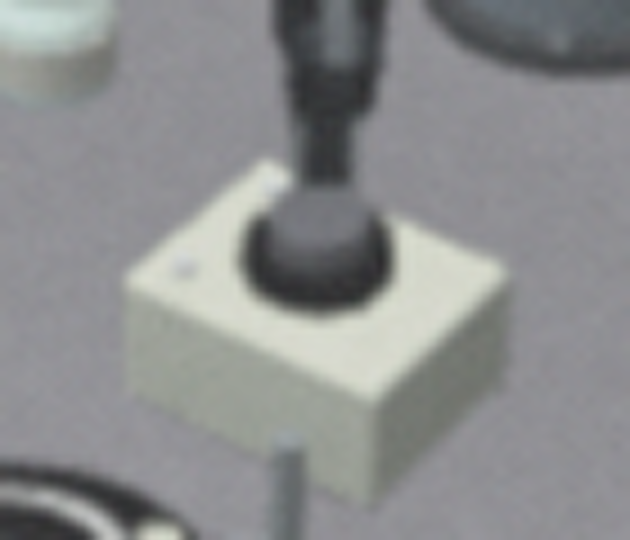

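The fingertip's lower end appears at (325,185), above and behind the full button top at (325,220), and there is no force. I'll check where the TCP should project.

```bash
python3 - <<'E'
from h import *
c=lambda q:((q-[290,180]+.5)*9-.5).round(0)
for z in(.0637,.074,.085,.09): print(z,c(proj('s5',[.5414,.0203,z])))
for y in(.005,-.005,-.015): print(y,c(proj('s5',[.5414,y,.0637])))
print('btn top est', c(proj('s5',[.5414,.0203,.074])),c(proj('s5',[.5414,.0373,.074])),c(proj('s5',[.5414,.0033,.074])))
from bench import ctrl; print([x for x in dir(ctrl) if x[0]!='_'])
shot('top','t5')
a=cv2.resize(cv2.imread('pics/t5.png')[140:240,250:410],None,fx=5,fy=5);cv2.imwrite('pics/t5c.png',a)
E
```

```text
0.0637 [318. 242.]
0.074 [319. 217.]
0.085 [319. 189.]
0.09 [320. 176.]
0.005 [342. 216.]
-0.005 [357. 200.]
-0.015 [372. 184.]
btn top est [319. 217.] [292. 245.] [345. 188.]
['PlanningError', 'hold_point_z']
```

View pics/t5c.png

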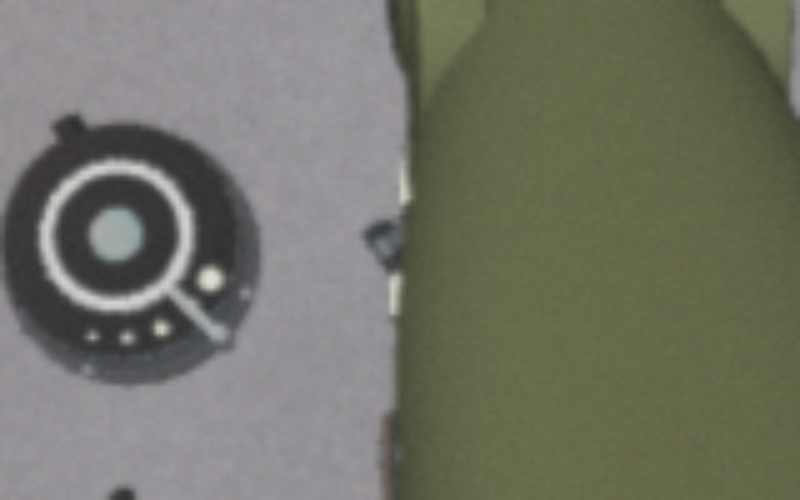

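```bash
python3 - <<'E'
from h import *
t=np.array([.53,-.848,0])
c=lambda q,x0,y0,s:((q-[x0,y0]+.5)*s-.5).round(0)
for off in(.0215,.036):
  for z in(.138,.144,.15,.155,.16): print('s1',off,z,c(proj('s1',np.array([.457,.1867,z])-off*t),250,180,6))
for z in(.2,.205,.21,.215,.22): print('s4',z,proj('s4',[.539,.0208,z]).round(1))
im=cv2.imread('pics/s4.png'); q=proj('s4',[.539,.0208,.2]).round().astype(int); print(q)
x,y=q; print(im[y-16:y+10,x-8:x+9].max(2))
E
```

```text
s1 0.0215 0.138 [437. 340.]
s1 0.0215 0.144 [437. 329.]
s1 0.0215 0.15 [437. 318.]
s1 0.0215 0.155 [437. 309.]
s1 0.0215 0.16 [437. 299.]
s1 0.036 0.138 [438. 365.]
s1 0.036 0.144 [438. 354.]
s1 0.036 0.15 [439. 343.]
s1 0.036 0.155 [439. 333.]
s1 0.036 0.16 [439. 324.]
s4 0.2 [326.6 166.9]
s4 0.205 [326.7 165.3]
s4 0.21 [326.7 163.7]
s4 0.215 [326.7 162.2]
s4 0.22 [326.8 160.6]
[327 167]
[[127 124 126 120 109 104  79  58  60  64  56  71 113 132 143 150 150]
 [129 126 127 120 107 107  82  63  57  63  60  75 114 140 146 151 148]
 [129 125 125 118 112 108  82  63  60  57  59  75 114 139 146 151 147]
 [128 126 125 122 111 111  85  59  62  63  61  78 114 137 145 149 149]
 [128 127 127 119 115 110  86  61  61  56  63  79 113 140 146 150 149]
 [126 129 123 121 115 114  83  62  60  59  56  79 114 141 146 148 149]
 [127 124 124 123 115 112  84  60  60  59  58  77 117 141 148 147 149]
 [128 124 122 120 116 111  85  62  60  64  62  79 117 145 148 147 150]
 [128 125 123 121 118 115 100  88  83  86  87  97 123 143 151 150 150]
 [130 127 123 122 124 126 124 125 123 120 125 129 136 144 150 152 150
[... 438 characters left out ...]
147 150 147 147 148 146 147 148 147 147 148 148 150 148 150]
 [145 147 151 150 148 148 148 147 147 148 149 149 150 146 148 149 149]
 [147 147 147 144 147 149 149 147 148 148 149 147 149 145 147 149 145]
 [151 149 147 147 145 145 149 145 147 149 147 150 147 146 146 148 145]
 [149 149 148 146 146 148 149 148 149 147 147 148 149 148 145 150 147]
 [149 147 147 147 148 147 147 147 148 148 149 146 147 148 148 149 150]
 [147 145 148 147 146 148 146 150 149 150 148 148 145 145 149 147 148]
 [146 147 148 146 145 148 147 147 146 149 146 147 145 147 147 149 147]
 [145 144 148 143 144 146 146 150 146 148 144 145 148 149 145 149 144]
 [144 148 146 146 147 145 145 148 148 149 146 149 145 149 146 149 140]]
```

The fingertip end sits about 20 mm higher than the reported TCP in every picture (s1, s4, s5), while the lateral position agrees. So I'm still above the button and will keep descending in small steps, watching the force.

jog_arm(translation=[[0,0,0.004],[0,0,0.007],[0,0,0.009],[0,0,0.011],[0,0,0.013],[0,0,0.013],[0,0,0.013]], rot=[[0,0,0],[0,0,0],[0,0,0],[0,0,0],[0,0,0],[0,0,0],[0,0,0]], gripper=[1,1,1,1,1,1,1])

```text
t: 9.33
ee_pos: [0.5412, 0.0203, 0.0505]
tool_rot: [3.141, 0.0, -1.012]
wrist_force: [-0.3, 0.8, -0.7]
grip_width: 0.0001
```

jog_arm(translation=[[0,0,0.001],[0,0,0.002],[0,0,0.003],[0,0,0.004],[0,0,0.004],[0,0,0.004]], rot=[[0,0,0],[0,0,0],[0,0,0],[0,0,0],[0,0,0],[0,0,0]], gripper=[1,1,1,1,1,1])

```text
t: 9.83
ee_pos: [0.5416, 0.0203, 0.0469]
tool_rot: [-3.141, -0.0, -1.012]
wrist_force: [-0.3, -0.2, 2.4]
grip_width: -0.0002
```

```bash
python3 - <<'E'
from h import *
shot('side','s6');s=monitor.state();print(s['t'],s['ee_pos'],s['wrist_force'])
crop('s6',290,180,360,240,9,'s6c')
E
```

```text
9.8833 [0.54159592 0.02032854 0.04690335] [-0.36338104 -0.00666454  2.75019397]
```

Contact at last, about 2.5 N. Pressing on.

jog_arm(translation=[[0,0,0.001],[0,0,0.002],[0,0,0.003],[0,0,0.004],[0,0,0.004],[0,0,0.004]], rot=[[0,0,0],[0,0,0],[0,0,0],[0,0,0],[0,0,0],[0,0,0]], gripper=[1,1,1,1,1,1])

```text
t: 10.38
ee_pos: [0.5416, 0.0203, 0.0428]
tool_rot: [-3.141, -0.0, -1.012]
wrist_force: [-0.3, 0.7, 4.6]
grip_width: 0.0
```

jog_arm(translation=[[0,0,0.001],[0,0,0.002],[0,0,0.0025],[0,0,0.0025],[0,0,0.0025]], rot=[[0,0,0],[0,0,0],[0,0,0],[0,0,0],[0,0,0]], gripper=[1,1,1,1,1])

```text
t: 10.8
ee_pos: [0.5417, 0.0203, 0.0413]
tool_rot: [-3.141, -0.0, -1.012]
wrist_force: [-2.9, 0.1, 14.2]
grip_width: -0.0003
```

14 N with the motion blocked means the button is on its hard stop, fully down. I'll release, retract and swing clear.

jog_arm(translation=[[0,0,0],[0,0,-0.004],[0,0,-0.01],[0,0,-0.02],[0,0,-0.05],[0,0,-0.09],[0,0,-0.13],[0,0,-0.16],[0.1,-0.063,-0.16],[0.15,0.1,-0.16],[0.15,0.1,-0.16],[0.15,0.1,-0.16],[0.15,0.1,-0.16],[0.15,0.1,-0.16],[0.15,0.1,-0.16],[0.15,0.1,-0.16]], rot=[[0,0,0],[0,0,0],[0,0,0],[0,0,0],[0,0,0],[0,0,0],[0,0,0],[0,0,0],[0,0,0],[0,0,0],[0,0,0],[0,0,0],[0,0,0],[0,0,0],[0,0,0],[0,0,0]], gripper=[1,1,1,1,1,1,1,1,1,1,1,1,1,1,1,1])

```text
t: 12.13
ee_pos: [0.5356, -0.1598, 0.2002]
tool_rot: [3.141, 0.001, -1.013]
wrist_force: [0.9, 0.9, -0.7]
grip_width: 0.0001
```

```bash
python3 - <<'E'
from meas import *
shot('top','t7');shot('side','s7');s=monitor.state();print(s['t'],s['ee_pos'],s['wrist_force'])
measure('t7',[.5375,.2158,.4572],0,1.02,1.17,.062,.074)
print('diff s0/s7 close head', np.abs(cv2.imread('pics/s7.png')[150:190,330:375].astype(int)-cv2.imread('pics/s0.png')[150:190,330:375]).mean(), 'box+button',np.abs(cv2.imread('pics/s7.png')[195:238,303:350].astype(int)-cv2.imread('pics/s0.png')[195:238,303:350]).mean(),'ref',np.abs(cv2.imread('pics/s7.png')[300:330,230:280].astype(int)-cv2.imread('pics/s0.png')[300:330,230:280]).mean())
a=cv2.resize(cv2.imread('pics/t7.png')[100:260,240:460],None,fx=2.4,fy=2.4);b=cv2.resize(cv2.imread('pics/s7.png')[140:300,230:400],None,fx=1.5,fy=2.4)
cv2.imwrite('pics/m7.png',np.hstack([a,b]))
E
```

```text
12.2333 [ 0.53614701 -0.1587373   0.20018176] [ 0.28315298 -0.12072343 -0.66824837]
t7 [0.5377 0.216  0.4579] res 0.1
[(np.float64(1.02), 95), (np.float64(1.03), 108), (np.float64(1.04), 123), (np.float64(1.05), 138), (np.float64(1.06), 149), (np.float64(1.07), 157), (np.float64(1.08), 162), (np.float64(1.09), 165), (np.float64(1.1), 165), (np.float64(1.11), 160), (np.float64(1.12), 152), (np.float64(1.13), 140), (np.float64(1.14), 128), (np.float64(1.15), 115), (np.float64(1.16), 103)]
diff s0/s7 close head 2.8403703703703704 box+button 3.778327560613558 ref 3.140222222222222
```

View pics/m7.png

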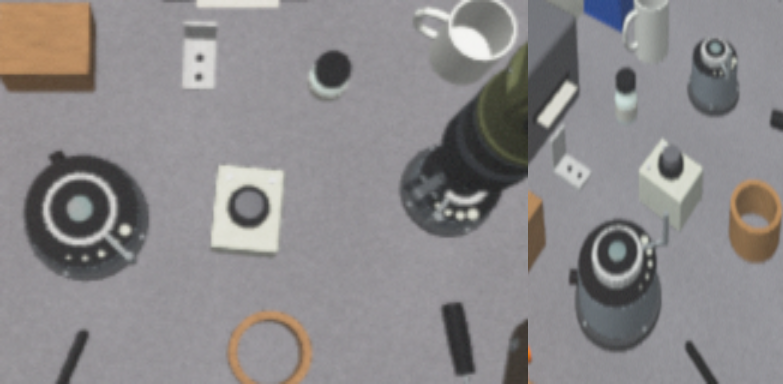

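The final pictures show the lever over dot 4, the button up and everything else where it stood. The gripper is in free air well above the close head. Handing in.

```bash
python3 -c "
from bench import job; print(job.close_job())"
```

```text
the job is handed in; nothing more can be done
None
```

The wide head's iris lever is set over the second-largest dot, and the capture button was pressed fully down after that and has come back up. I handed the job in at about 12 s of the 51 s allowed.

- **Lever:** I pushed the pin round with one fingertip pad, without gripping it. After the press, the lever reads about 1.09 rad in the top view against a target of 1.10. That is about half a millimetre at the dot. Before the press, the side view read 1.08 to 1.10, but its fit was poorer. The head's measured position stayed within about 0.5 mm.
- **Button:** It pressed against its spring, about 2.5 to 5 N, over roughly 8 mm, then stopped hard at 14 N. The before and after pictures show it up again.
- **Everything else:** The side-view difference around the smaller head is at image-noise level. The other objects look unmoved. The gripper finished in free air, about 0.2 m up, touching nothing.

**Disagreement:** the shut fingertips ended about 20 to 24 mm higher than the reported tool point. My first press attempts therefore stopped in the air above the button with no force, and I found the real contact by going down in small steps while watching the force.

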